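# Bolt down the sealed lid of the bean chest

## Task

Shut the coffee-bean chest: press its lid down against the springy seal and, while it is held down, slide the bolt on the lid across into the keeper until its tip is fully home, pressed firmly on the rubber stop hidden inside. Feel for the stop and push gently, with no more than about 15 N, without ramming or levering the bolt in the keeper; then let go so that the lid stays bolted shut, and leave the two jars and the mug where they stand.

Things in the scene. Friction and masses are not known exactly. Their poses are not given: they have to be found in the camera images.
- chest: Dark wooden chest, 200 x 240 mm and 85 mm high (x, y, z), fixed on the bar top, at any yaw within 0.3 rad. Origin: centre of its underside. Its x points to the lid's hinge at the back, its y to the side with the keeper (robot's left), z up.
- lid (a joint): Hinge of the lid along the chest's back edge, axis 100 mm behind the chest's centre (+x) and 88 mm above its underside. 0 = shut on its hard stop, grows as the front rises (rad). Seal and spring hold it ajar at about 0.07; pressing it shut takes about 7 N at the bolt, rising evenly from 0. It rises again when let go unless bolted.
- bolt (a joint): Travel (m) of the steel sliding bolt along the chest's +y. It starts drawn back at 0 to 0.02; its tip is level with the keeper's mouth at 0.026. It slides against about 2 N of friction (up to 2 N more where its rod rubs on the keeper) and stays where it is left.
- knob (a point): Middle of the bolt's upright steel knob, a cylinder 18 mm thick and 28 mm tall on a thinner stem; this point is 27 mm above the rod's axis and 14 mm above the knob's lower edge. The guide staples on the lid reach 10 mm above the rod's axis. Axes as the lid's (the chest's, tilted by the lid's angle). The point rides with the lid and bolt.
- bolt_tip (a point): End of the bolt's round tip, on the rod's axis, 120 mm from the knob towards the keeper. The rod, 12 mm thick, lies along y on top of the lid, 65 mm in front (-x) of the chest's centre; its axis is 117 mm above the bar top with the lid shut, about 12 mm more with it ajar. Axes as the lid's.
- mouth (a point): Centre of the keeper's square mouth, on the chest. The opening is 17 x 17 mm, centred on the rod's axis when the lid is shut (2.5 mm of play all round). Axes as the chest's; the bolt enters along +y. The keeper's top is 20 mm above this point: with the lid ajar the bolt's tip strikes the bar above the opening.
- keeper: Steel keeper fixed on the chest's left side: the square hoop with the mouth, and the cap behind it. Origin = mouth, axes as the chest's. Never load it with more than 40 N.
- cap: Closed steel cap that forms the back of the keeper, origin 12 mm behind the mouth. Inside it sits a firm rubber stop (gives about 1 mm for 8 N) that cannot be seen; it is adjusted by hand and meets the tip anywhere from 16 to 46 mm past the mouth, so it must be felt. Home means the tip presses on it with 7 N or more; over 20 N harms it.
- cocoa_jar: Lidded glass jar, 64 mm wide, 78 mm high, left of the chest; origin at the centre of its underside. Leave it alone.
- mug_3: White mug standing upside down, 65 x 95 x 50 mm, right of the chest; origin at its underside. Leave it alone.
- sugar_jar: Sugar jar with a spoon, 74 mm wide, 136 mm high, behind the chest; origin at its underside. Leave it alone.

How it is judged:
On the way, in this order (a step that is already met when the one before it is completed fails the run):
1. the lid is pressed shut (lid angle under 0.035) before the bolt's tip is 14 mm past the keeper's mouth (value of joint lid below 0.035 rad and y of bolt_tip in the frame of mouth below 0.014 m), for 0.1 s.
2. the bolt is inside the keeper by 14 mm or more and presses on the hidden stop with at least 7 N (value of joint lid below 0.035 rad and y of bolt_tip in the frame of mouth above 0.014 m and contact force between bolt and cap above 7 N), for 0.1 s.
At the end, for the whole second after the job is handed in: The lid is shut (angle under 0.035 rad), held by the bolt, whose tip stays at least 14 mm past the keeper's mouth after having been pressed on the hidden stop with 7 N or more; the bolt is let go and still (value of joint lid below 0.035 rad and y of bolt_tip in the frame of mouth above 0.014 m and velocity of joint bolt between -0.01 and 0.01 m/s and contact force between the fingers and bolt below 0.1 N); the robot touches nothing.
It fails at once if the bolt's tip is forced on the hidden stop with more than 20 N (contact force between bolt and cap above 20 N).
It fails at once if the bolt is rammed or levered against the keeper with more than 40 N (contact force between bolt and keeper above 40 N).
It fails at once if the jar, the mug or the sugar jar is moved by more than 30 mm (distance of any of cocoa_jar, mug_3, sugar_jar from where it was at the start of the episode above 0.03 m).
It also fails if it takes over 48 s, if anything falls off the work surface, if the arm or the gripper's body presses on something with over 40 N, if the wrist force passes 120 N, or if a joint passes its speed limit or range.

## Robot

A 6-joint arm with a two-finger parallel gripper is mounted at the origin on a cart in front of the work surface, level with it; the furniture and walls round the work are solid. World frame = base frame: x ahead of the robot, y to its left, z up, the work surface at z = 0. Lengths are in m, angles in rad, forces in N, time in s.
With the tool pointing down it reaches from about 0.375 to 0.75 m from the base axis. Payload 9 kg.
Tool frame: the origin (TCP) lies midway between the tips of the shut fingers; the grasp point (between the pads) lies 19 mm behind it; z points along the fingers, y is the line along which they close (so a half turn about z gives the same grasp; the last joint's range is limited). The gripper opens to 85 mm and grips with 20 to 120 N. Pads are 22 mm wide; open, the fingers measure 114 mm over their backs; the gripper's body (76 mm by 85 mm) begins 54 mm behind the grasp point. The pads swing forward as they close: fully open they stand 13 mm farther back than shut.
Start: joints at [-1.348, 0.104, 0.097, 1.564, 0, 1.353], TCP at [0.256, -0.543, 0.231] pointing down, gripper open.
Joint ranges: [-2.99, 2.99], [-0.84, 1.86], [-1.1, 1.16], [-1.84, 2.11], [-1.51, 1.56], [-3.14, 3.14]. Speed limits (rad/s): [2.22, 2.22, 2.57, 3.14, 3.14, 3.14].

## Interface

Orientations are given as a rotation vector (axis times angle).
In Python, from station import movep, line_to, goto_joints, command_gripper, dwell, solve_ik, grab_frame, IKError, finish_job, current_time_s, current_joint_positions, current_joint_vel, current_effort, current_ee_pos, current_tcp_rot, current_ft_force, current_moment, current_opening, current_finger_force gives the robot as it stands. Calls block until the motion is done:
- movep(position, orientation): joint-space move of the TCP to a pose.
- line_to(position, frame=None, max_speed=0.15): straight line of the TCP; frame=None keeps the orientation; max_speed is the mean speed in m/s.
- goto_joints(angles): joint-space move.
- command_gripper(opening, f_grip=None): finger opening in m; f_grip is the grip in N (None keeps the last); returns when the fingers have stopped.
- dwell(seconds).
- solve_ik(position, orientation): joint angles nearest the present ones, or None.
- grab_frame(name): name is "side" or "top"; returns a dict with "pixels" (400x640x3 uint8, blue, green, red), "fx", "fy", "cx", "cy" (pixels), "rvec" (rotation vector, rad) and "tvec" (3), from world to camera coordinates, as OpenCV has them. Camera axes: x right, y down, z forward; pixel columns grow to the right and rows downward; lengths in m; the calibration is good to about 2 mm. A picture is of the moment at which its call begins. There is no depth.
A pose or a line that the arm cannot do raises IKError and nothing moves.
- finish_job(): hands the job in; it is judged then, once.
Readings, each from a call of its own:
- current_time_s(): time.
- current_joint_positions(): joint angles.
- current_joint_vel(): joint speeds.
- current_effort(): joint torques, N m.
- current_ee_pos(): TCP position.
- current_tcp_rot(): TCP orientation.
- current_ft_force(): force on the tool from outside, world axes, zero at the start.
- current_moment(): the same for the moment, N m.
- current_opening(): finger opening in m.
- current_finger_force(): force on a finger pad.
Only numpy, scipy, OpenCV 4.12 (cv2) and the standard library are available. Lean on these libraries where they do the work, as an engineer would, in place of code of your own. Each camera call takes 0.05 s, during which the arm holds its last target. There are 200 camera calls.

## Working session

There is one attempt and no reset: what is moved stays moved. The work goes in short steps, each a Python script; the robot and the scene stay as the last script left them, time stands still between calls to the robot, and variables do not carry over. Pictures are saved under pics/ and viewed, at most 10 in all, crops included, and the job is handed in when it is done.

```bash
mkdir -p pics
python3 - <<'E'
from station import *
import cv2
for n in("top","side"):
    f=grab_frame(n); cv2.imwrite(f"pics/{n}0.png",f["pixels"]); print(n,[f[k] for k in("fx","fy","cx","cy","rvec","tvec")])
print(current_ee_pos(),current_tcp_rot(),current_opening(),current_time_s(),current_ft_force())
E
```

```text
top [419.08629566288306, 419.08629566288306, 312.9007161667053, 198.12522674108473, array([ 2.16675548, -2.15482208,  0.15128556]), array([0.01137797, 0.63464897, 1.13321826])]
side [386.91763052751094, 386.91763052751094, 319.32319209437503, 202.73525712505256, array([ 2.10257326, -0.11543822,  0.04611512]), array([-0.59634141,  0.15110549,  0.92374412])]
[ 0.25595363 -0.54233786  0.23060832] [-3.06443577e+00 -6.86578492e-01 -4.04996865e-05] 0.08527761159126121 0.1 [ 0.86185947 -0.34817718 -0.64557554]
```

View pics/top0.png

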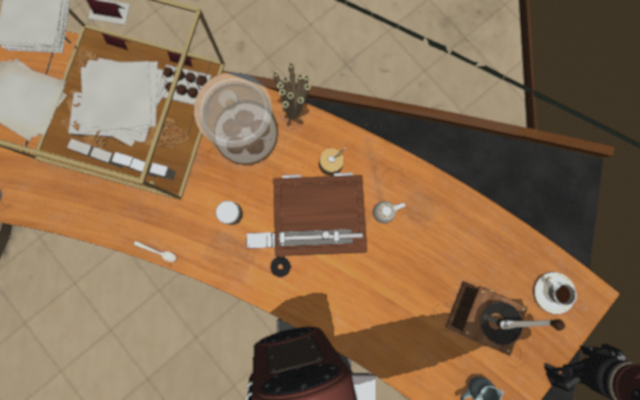

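View pics/side0.png

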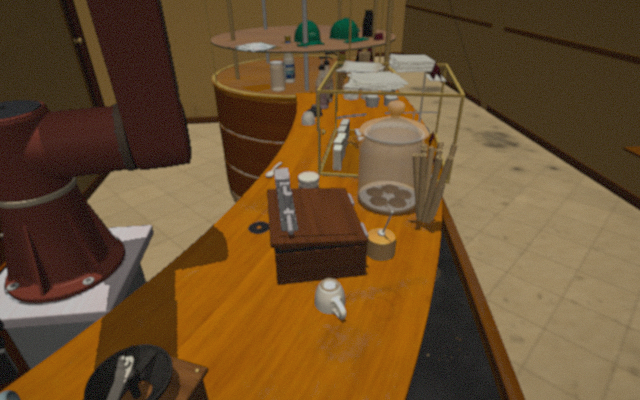

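The top view shows the chest at about (320,215), with the bolt along row 238, the keeper at (260,240) and the knob near (327,236). The side view has the bolt running from (282,175) to (290,232). I'll enlarge both.

Run:
```python
import cv2
a=cv2.imread("pics/top0.png")[165:275,235:385]; cv2.imwrite("pics/topc.png",cv2.resize(a,None,fx=5,fy=5,interpolation=cv2.INTER_CUBIC))
a=cv2.imread("pics/side0.png")[155:295,250:400]; cv2.imwrite("pics/sidec.png",cv2.resize(a,None,fx=4,fy=4,interpolation=cv2.INTER_CUBIC))
```

```text
(no output)
```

View pics/topc.png

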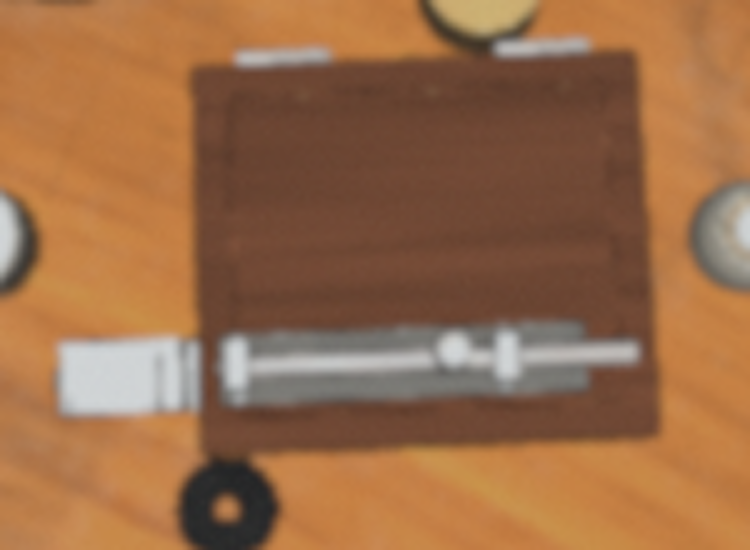

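View pics/sidec.png

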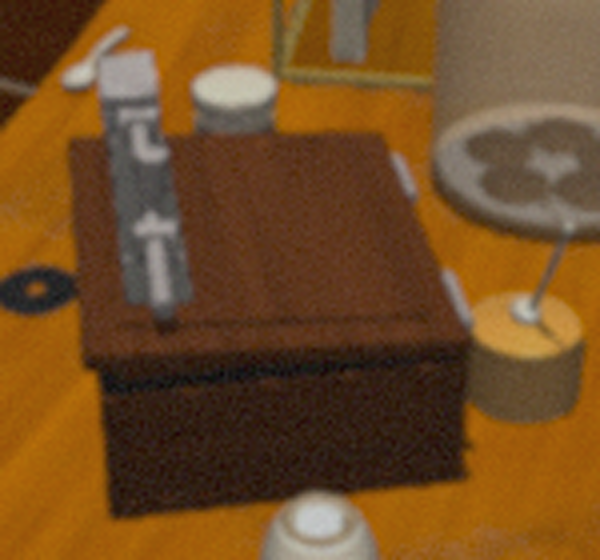

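The knob top shows at crop (454,347) in the top view. The rod runs from (250,365) to (638,352), and the keeper hoop's bolt-side edge is at x≈200. In the side crop the rod end is at (164,316). Next I deproject these points.

```bash
cat > h.py <<'E'
from station import *
import cv2, numpy as np
from scipy.spatial.transform import Rotation as R
def depro(f,px,z):
    M=R.from_rotvec(f["rvec"]).as_matrix(); t=np.array(f["tvec"])
    d=M.T@np.array([(px[0]-f["cx"])/f["fx"],(px[1]-f["cy"])/f["fy"],1]); c=-M.T@t
    return c+d*(z-c[2])/d[2]
def proj(f,P):
    return cv2.projectPoints(np.array(P,float).reshape(-1,1,3),np.array(f["rvec"]),np.array(f["tvec"]),np.array([[f["fx"],0,f["cx"]],[0,f["fy"],f["cy"]],[0,0,1]]),None)[0].reshape(-1,2)
E
python3 - <<'E'
from h import *
np.set_printoptions(precision=4,suppress=True)
t=grab_frame("top");s=grab_frame("side")
tp=lambda x,y:(235+x/5-.4,165+y/5-.4)
sp=lambda x,y:(250+x/4-.4,155+y/4-.4)
pts={"knobtop":(454,347,.170),"rodR":(638,352,.132),"rodL":(250,365,.132),"BL":(192,68,.105),"BR":(636,50,.105),"FR":(660,435,.118),"FL":(203,455,.118),"keepR1":(200,340,.137),"keepR2":(200,410,.137),"capL1":(58,343,.137),"capL2":(60,415,.137),"mug":(740,235,.05),"jar":(0,235,.078)}
P={k:depro(t,tp(a,b),z) for k,(a,b,z) in pts.items()}
for k,v in P.items(): print(k,v)
d=P["rodL"]-P["rodR"]; print("yaw rod",np.arctan2(-d[0],d[1]))
for a,b in(("BR","BL"),("FR","FL")):
    d=P[b]-P[a]; print("yaw",np.arctan2(-d[0],d[1]),np.linalg.norm(d))
for a,b in(("FR","BR"),("FL","BL")):
    d=P[b]-P[a]; print("yaw",np.arctan2(d[1],d[0]),np.linalg.norm(d[:2]))
for n,(a,b,z) in {"rodR":(164,316,.129),"frontR":(88,362,.112),"rodend top":(163,305,.135),"botFR":(115,516,0),"botBR":(466,478,0)}.items(): print("side",n,depro(s,sp(a,b),z))
k=P["knobtop"]; q=[[k[0],k[1],z] for z in(.142,.156,.170)]
print("knob in side crop",(proj(s,q)-[250,155])*4)
E
```

```text
knobtop [ 0.529  -0.0148  0.17  ]
rodR [ 0.5286 -0.1105  0.132 ]
rodL [0.521  0.0876 0.132 ]
BL [0.679 0.122 0.105]
BR [ 0.6904 -0.1146  0.105 ]
FR [ 0.4866 -0.1232  0.118 ]
FL [0.4753 0.1118 0.118 ]
keepR1 [0.5333 0.1128 0.137 ]
keepR2 [0.498  0.1123 0.137 ]
capL1 [0.5314 0.1848 0.137 ]
capL2 [0.4951 0.1829 0.137 ]
mug [ 0.5969 -0.1784  0.05  ]
jar [0.5918 0.2261 0.078 ]
yaw rod 0.038554236319766524
yaw 0.04807026445227125 0.23684363531302827
yaw 0.048035843797806725 0.23534206053905848
yaw 0.042395381736678985 0.2040126174818763
yaw 0.04975571077084546 0.2040015215782878
side rodR [ 0.5298 -0.1141  0.129 ]
side frontR [ 0.4893 -0.1262  0.112 ]
side rodend top [ 0.5296 -0.1128  0.135 ]
side botFR [ 0.4956 -0.1196  0.    ]
side botBR [ 0.6956 -0.1114  0.    ]
knob in side crop [[153.2729 195.6544]
 [151.9104 174.3628]
 [150.5255 152.7207]]
```

```bash
cat >> h.py <<'E'
YAW=0.045
O=(R.from_euler('z',YAW)*R.from_euler('x',np.pi)).as_rotvec()
C=np.array([[np.cos(YAW),-np.sin(YAW),0],[np.sin(YAW),np.cos(YAW),0],[0,0,1]])
def st(l=""):
    print(l,"t%.2f"%current_time_s(),"tcp",np.round(current_ee_pos(),4),"Fc",np.round(C.T@np.array(current_ft_force()),1),"M",np.round(current_moment(),2),"op %.4f ff %s"%(current_opening(),np.round(current_finger_force(),1)))
E
python3 - <<'E'
from h import *
k=np.array([.529,-.0148,0])
print(solve_ik(k+[0,0,.24],O))
command_gripper(.045,40)
movep(k+[0,0,.23],O); st("above")
line_to(k+[0,0,.185],max_speed=.12); dwell(.2); st()
line_to(k+[0,0,.145],max_speed=.06); dwell(.2); st("down")
cv2.imwrite("pics/s1.png",cv2.resize(grab_frame("side")["pixels"][135:275,230:380],None,fx=4,fy=4,interpolation=cv2.INTER_CUBIC))
E
```

```text
[-0.27538113 -0.10986241 -0.10053569  1.58012305  0.          2.82121153]
above t2.81 tcp [ 0.5291 -0.0155  0.23  ] Fc [ 0.6  0.7 -0.3] M [-0.04 -0.07 -0.02] op 0.0448 ff 0.0
 t3.53 tcp [ 0.5295 -0.015   0.186 ] Fc [-0.6 -0.5  0.3] M [ 0.05 -0.03  0.08] op 0.0449 ff 0.0
down t4.55 tcp [ 0.5293 -0.0149  0.1454] Fc [-0.   0.8  0.1] M [-0.03 -0.03 -0.03] op 0.0449 ff 0.0
```

View pics/s1.png

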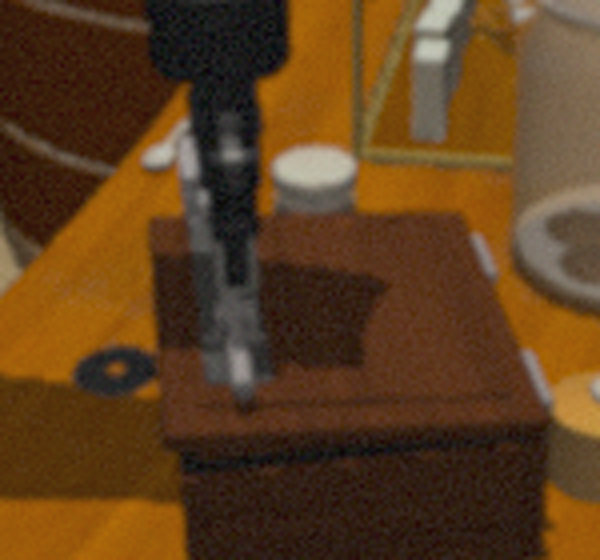

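The fingers straddle the knob at crop (235,260), in line with the rod, with no contact. I'll grip and press the lid down along its arc.

```bash
cat >> h.py <<'E'
def F(n=8):
    a=[]
    for _ in range(n): a.append(C.T@np.array(current_ft_force())); dwell(.01)
    return np.mean(a,0)
E
python3 - <<'E'
from h import *
command_gripper(.0,40); dwell(.2); st("grip")
p0=np.array(current_ee_pos())
for i in range(1,15):
    dz=.0012*i
    line_to(p0+C@np.array([-dz*56/165,0,-dz]),max_speed=.02)
    f=F(6); print(i,np.round((np.array(current_ee_pos())-p0)*1e3,1),np.round(f,1))
    if f[2]>11: break
st()
E
```

```text
grip t5.16 tcp [ 0.529  -0.0148  0.145 ] Fc [-0.9  0.6  0.5] M [0.02 0.11 0.01] op 0.0167 ff 39.0
1 [-0.4 -0.  -1.1] [-1.8 -0.2  2. ]
2 [-0.9 -0.  -2.3] [-2.9  0.4  3.3]
3 [-1.3 -0.  -3.5] [-4.2  0.6  4.8]
4 [-1.7 -0.1 -4.5] [-4.6  0.7  6.3]
5 [-2.  -0.1 -5.5] [-5.   0.6  7.5]
6 [-2.4 -0.1 -6.6] [-5.6  0.8  8.4]
7 [-2.9 -0.1 -7.8] [-5.9  0.5  8.2]
8 [-3.2 -0.2 -8.9] [-6.1  0.9  9.8]
9 [-3.6 -0.2 -9.9] [-6.3  0.6 10.7]
10 [ -3.9  -0.2 -11.1] [-6.3  1.  10.6]
11 [ -4.1  -0.2 -11.7] [-7.   1.2 14.2]
 t8.46 tcp [ 0.5249 -0.015   0.1333] Fc [-7.   0.8 13.4] M [ 0.26  1.1  -0.05] op 0.0168 ff 40.9
```

Run:
```python
from h import *
c=np.array([.5249,-.015,.1333]); p0=np.array(current_ee_pos())
# keep commanded z as before (press command = p0z of grip -.0132)
b=np.array([.529,-.0148,.145])+C@np.array([-.0132*56/165,0,-.0132])
s=0; base=[]
while s<.075:
    s+=.0012
    line_to(b+C@np.array([0,s,0]),max_speed=.03)
    f=F(4); d=(C.T@(np.array(current_ee_pos())-b))*1e3
    print("%.1f"%(s*1e3),np.round(d,1),np.round(f,1))
    if f[1]<-6.5 or abs(f[0])>15 or f[2]>22: break
st()
```

```text
1.2 [0.3 0.7 1.5] [-7.5 -0.7 14.3]
2.4 [0.4 1.8 1.6] [-7.6 -0.9 14.4]
3.6 [0.3 3.  1.5] [-7.6 -1.3 14.2]
4.8 [0.3 4.3 1.5] [-7.6 -0.9 14.3]
6.0 [0.4 5.4 1.6] [-7.2 -1.  14.2]
7.2 [0.4 6.6 1.5] [-7.2 -1.4 14.8]
8.4 [0.4 7.8 1.5] [-7.5 -1.1 14.2]
9.6 [0.3 9.  1.5] [-7.1 -1.3 14.4]
10.8 [ 0.3 10.3  1.5] [-7.4 -1.  14.1]
12.0 [ 0.3 11.5  1.5] [-7.5 -1.3 14.2]
13.2 [ 0.3 12.6  1.5] [-7.7 -1.3 14.2]
14.4 [ 0.3 13.9  1.5] [-7.4 -1.1 14.4]
15.6 [ 0.3 15.1  1.5] [-7.9 -1.1 14.4]
16.8 [ 0.3 16.3  1.5] [-7.7 -1.2 14.7]
18.0 [ 0.3 17.5  1.5] [-7.2 -1.5 14.3]
19.2 [ 0.3 18.7  1.5] [-7.4 -1.7 14.6]
20.4 [ 0.4 19.9  1.6] [-7.6 -1.2 14.6]
21.6 [ 0.3 21.1  1.5] [-7.9 -1.  14.3]
22.8 [ 0.3 22.3  1.5] [-7.9 -1.3 14.8]
24.0 [ 0.3 23.5  1.5] [-8.3 -1.3 14.1]
25.2 [ 0.3 24.7  1.5] [-7.6 -1.2 14.4]
26.4 [ 0.3 25.9  1.5] [-8.  -1.4 14.7]
27.6 [ 0.3 27.1  1.5] [-7.7 -1.1 14.3]
28.8 [ 0.3 28.3  1.5] [-7.8 -1.6 14.4]
30.0 [ 0.3 29.5  1.5] [-7.4 -0.9 14.3]
31.2 [ 0.3 30.7  1.5] [-7.8 -1.2 14.6]
32.4 [ 0.3 31.9  1.5] [-7.5 -1.3 14.6]
33.6 [ 0.3 33.1  1.5] [-7.6 -1.1 14.4]
34.8 [ 0.3 34.3  1.5] [-7.4 -1.4 15. ]
36.0 [ 0.3 35.5  1.5] [-7.5 -1.1 14.4]
37.2 [ 0.3 36.7  1.6] [-7.8 -1.2 14.6]
38.4 [ 0.3 37.9  1.5] [-7.6 -1.1 14.3]
39.6 [ 0.3 39.1  1.5] [-7.8 -1.4 14.5]
40.8 [ 0.3 40.3  1.5] [-8.2 -1.4 14.7]
42.0 [ 0.3 41.5  1.5] [-7.7 -1.1 14.4]
43.2 [ 0.3 42.7  1.5] [-8.  -0.9 14.2]
44.4 [ 0.3 43.9  1.5] [-8.  -0.9 14.8]
45.6 [ 0.3 44.8  1.5] [-7.8 -2.7 14.2]
46.8 [ 0.3 45.5  1.5] [-8.3 -6.1 14.5]
48.0 [ 0.3 46.   1.6] [-8.7 -9.2 14.5]
 t19.79 tcp [0.5228 0.031  0.1334] Fc [-8.5 -9.4 13.8] M [-1.89  1.29  0.05] op 0.0165 ff 40.8
```

Travel was free until 44.5 mm, then the force rose steadily, so that's the stop. I'll firm up to about 12.5 N, relax gently, release and look.

Run:
```python
from h import *
b=np.array([.529,-.0148,.145])+C@np.array([-.0132*56/165,0,-.0132])
s=.048; f=F(10); print(np.round(f,1))
while f[1]>-12 and s<.052:
    s+=.0004; line_to(b+C@np.array([0,s,0]),max_speed=.02); dwell(.05); f=F(8); print("%.1f"%(s*1e3),np.round(f,1))
dwell(.4); st("held"); 
s-=.002; line_to(b+C@np.array([0,s,0]),max_speed=.02); dwell(.1); st("relax y")
line_to(b+C@np.array([.0005,s,.0025]),max_speed=.02); dwell(.1); st("relax z")
command_gripper(.045,40); dwell(.2); st("open")
p=np.array(current_ee_pos()); line_to(p+[0,0,.06],max_speed=.1); line_to(p+[-.08,0,.12],max_speed=.15); dwell(.2); st("up")
t=grab_frame("top")["pixels"]; sd=grab_frame("side")["pixels"]
r=lambda a:cv2.resize(a,(640,290),interpolation=cv2.INTER_CUBIC)
cv2.imwrite("pics/end.png",np.vstack([r(t[165:265,200:420]),r(sd[155:295,200:400])]))
```

```text
[-8.7 -9.3 14.3]
48.4 [ -8.4 -11.2  13.7]
48.8 [ -9.  -12.3  14. ]
held t21.01 tcp [0.5228 0.0312 0.1334] Fc [ -9.  -12.7  13.6] M [-2.52  1.41  0.01] op 0.0166 ff 40.9
relax y t21.36 tcp [0.5228 0.0302 0.1334] Fc [-8.1 -8.4 14.2] M [-1.48  1.28 -0.04] op 0.0165 ff 40.8
relax z t21.73 tcp [0.5234 0.0302 0.1354] Fc [-5.5 -6.9 10.6] M [-1.41  0.79 -0.06] op 0.0169 ff 40.4
open t22.32 tcp [0.5229 0.0319 0.1342] Fc [-0.4 -0.2  1.1] M [-0.01 -0.03 -0.02] op 0.0452 ff 0.0
up t24.08 tcp [0.4429 0.0319 0.2533] Fc [ 0.   0.6 -0. ] M [-0.    0.   -0.01] op 0.0450 ff 0.0
```

View pics/end.png

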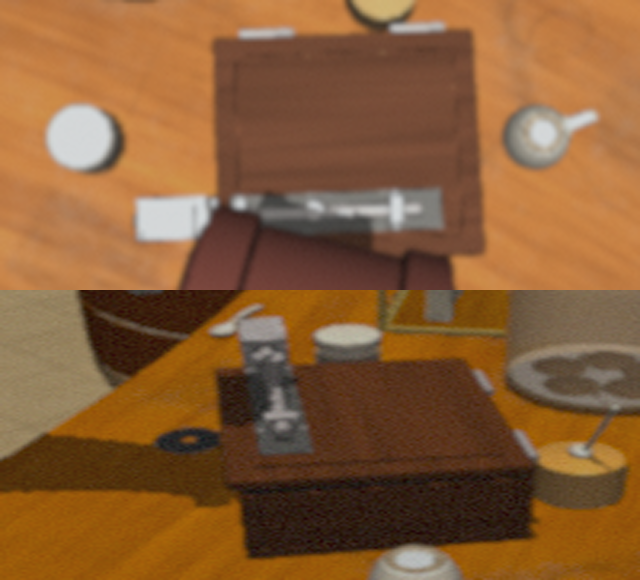

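The gap under the lid is gone. The bolt sits in the keeper, with the knob at (315,208) in the top panel, and the jars and mug haven't moved. The arm is clear, so I'll hand in.

```bash
python3 -c "
from station import *
print(finish_job())"
```

```text
the job is handed in; nothing more can be done
None
```

I pressed the lid shut, slid the bolt home onto the stop with a total push of about 12.7 N, let go, backed the arm clear and handed the job in at about 24 s; the result of the judging was not shown.

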